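# Free and index the nest table of an assembly jig

### The arm

A 6-joint arm with a two-finger parallel gripper is mounted at the origin on the work surface. World frame = base frame: x ahead of the robot, y to its left, z up, the work surface at z = 0. Lengths are in m, angles in rad, forces in N, time in s.
With the tool pointing down it reaches from about 0.4 to 0.825 m from the base axis. Payload 7 kg.
Tool frame: the origin (TCP) lies on the centre line of the jaws, within the pads' length; the fingertips stand 22 mm ahead of it and the grasp point (between the pads) lies 3 mm ahead of it; z points along the fingers, y is the direction in which the jaws open and shut (so a half turn about z gives the same grasp; the last joint's range is limited). The gripper opens to 88 mm and grips with 3 to 60 N. Pads are 19 mm wide; open, the fingers measure 130 mm over their backs; the gripper's body (78 mm by 193 mm) begins 47 mm behind the grasp point.
Start: joints at [1.463, 0.359, 0.012, 0, -1.224, -0.288], TCP at [0.26, 0.623, 0.217] pointing down, gripper open.
Joint ranges: [-3.07, 3.07], [-1.43, 2.12], [-1.02, 1.25], [-3.03, 1.67], [-3.05, -0], [-3.03, 3.03]. Speed limits (rad/s): [2.39, 2.39, 3.01, 3.14, 3.14, 3.14].

### API

Orientations are given as [roll, pitch, yaw] about the fixed x, y, z axes, in that order (R = Rz(yaw) Ry(pitch) Rx(roll)).
In Python, from station import arm gives the robot as it stands. The module is installed in compiled form; this text tells all that it offers.
- The arm moves only by the tool arm_command, never from a script. Its argument "motion" is a list of rows, each a list of 3 entries, a list of its own where there are three numbers: the shift along the tool's x, y, z in mm, then the turn, a rotation vector about the tool's x, y, z in degrees, then the opening, from 0 (shut) to 1 (fully open). In form: [[[tx, ty, tz], [wx, wy, wz], grip], ...]. A call has 1 to 20 rows; each row shifts and turns the commanded pose from where the row before left it, along the tool's axes as they then stand; what a row does not reach is not made up. A row lasts 1/12 s, in which the tool goes at most 41.7 mm and 7.16 degrees, less where a joint would pass 70% of its speed; a pose out of reach is approached as far as the arm can. A call is refused whole if a number of a shift passes 41.7 or a number of a turn 7.16, either way. A call with a gripper value outside its range is refused whole. The fingers move at their own pace and stop on an object; "newtons" is the grip in N (left out, the last holds). Time passes only in rows, so rows that do not move let the fingers close. It gives the time, the measured TCP pose, the force and the opening at its end, in the units of the state.
- arm.get_state(): the state, without advancing time (a new reading comes with each control period).
- arm.grab_frame(name): name is "scene" or "side" or "wrist"; returns the picture (384x512x3 uint8, red, green, blue); there is no depth.
- arm.camera_info(name): a dict with "fov_y" (degrees; the focal length in pixels is half the picture's height over the tangent of half this angle, whatever the lens; pixels are square), "cx", "cy" (the principal point, pixels), "view" (4x4, takes a point from world to camera coordinates); the wrist camera has in their place "tool_from_camera" (4x4, takes a point from camera to tool coordinates, whose origin is the TCP and whose axes are the flange's). Camera axes: x right, y down, z forward; pixel columns grow to the right and rows downward; lengths in m; the calibration is good to about 2 mm. A picture is of the moment at which its call begins: read the wrist's pose just before it. camera_info takes no time and is no camera call.
- arm.job_done(): hands the job in, once; it reports no verdict.
The state is a dict: "t": time; "q": joint angles; "qd": joint speeds; "joint_efforts": joint torques, N m; "eef_pos": TCP position; "ee_rot": TCP orientation; "force": force on the tool from outside, world axes, zero at the start; "moment": the same for the moment, N m; "width": finger opening in m.
Only numpy, scipy, OpenCV 4.12 (cv2) and the standard library are available. Lean on these libraries where they do the work, as an engineer would, in place of code of your own. Each camera call takes 0.05 s, during which the arm holds its last target. There are 200 camera calls.

### The job

On the bench jig, swing the locking lever clockwise until it is fully home against its stop, so that its notched cam plate frees the nest table; then turn the nest table clockwise by its knob until it seats against its own stop, and let go. Feel for both stops and do not force anything: a lever that is not quite home keeps the table locked. The moulded unit stays in its nest.

Things in the scene. Friction and masses are not known exactly. Their poses are not given: they have to be found in the camera images.
- jig: The jig: a grey base plate 210 x 340 x 14 mm fixed on the bench; origin at the centre of its underside, x across (210 mm), y along it (340 mm), z up. On it, both with upright axes and with steel locking plates (z 20 to 28 mm) that mesh between them: the locking lever on the +y half and the nest table on the -y half.
- lever (a joint): Angle (rad) of the locking lever about its upright spindle, growing clockwise seen from above; starts at 0 to 0.3. At 0 the handle points 150 deg counter-clockwise from the jig's x axis. Friction takes 4 N at the knob; it stays where it is left. It meets its stop anywhere from 1.22 to 1.92 (see the stop); the table is freed only there or up to 0.08 rad short of it.
- lever_knob (a point): Centre of the top face of the lever's knob: an upright black cylinder 20 mm in diameter, 44 mm tall (top 86 mm, foot 42 mm above the bench), 85 mm from the lever's spindle. It is fixed to the lever, and being round it can turn between the fingers.
- lever_pivot (a point): Point on the lever's spindle axis, 42 mm above the bench (jig frame x 0, y +70 mm).
- lever_stop: Dark steel post 12 mm across, top 32 mm above the bench; origin at the centre of its foot. A lug on the rim of the lever's notched cam plate (radius 72 mm, under the lever) runs against it. The cam is clamped on the spindle at an angle that differs from jig to jig, so only the rise in resistance tells where home is. More than 40 N on it (37 N at the knob beyond the friction) is forcing.
- turntable (a joint): Angle (rad) of the nest table about its upright spindle, growing clockwise seen from above; starts at 0, its knob 60 deg clockwise from the jig's x axis. Locked (0.04 rad of play) until the lever is home; then it turns until a lug meets the table stop at 1.57. Friction takes 3.5 N at the knob. Once turned, it keeps the lever from going back.
- table_knob (a point): Centre of the top face of the nest table's knob: an upright black cylinder 26 mm in diameter, 40 mm tall (top 80 mm, foot 40 mm above the bench), 85 mm from the table's spindle.
- table_pivot (a point): Point on the nest table's spindle axis, 42 mm above the bench (jig frame x 0, y -70 mm).
- table_stop: Dark steel post 12 mm across, top 32 mm above the bench, the stop of the table's lug; origin at the centre of its foot. More than 45 N on it (31 N at the knob beyond the friction) is forcing; so is pushing the locked table against the cam with more than 25 N at the knob.
- unit: Black moulded unit with a steel shaft through it, 60 x 24 x 16 mm, 30 g, loose in the nest; origin at the centre of its underside, x along the shaft.
- nest (a point): Centre of the floor of the nest, a white open box 72 x 34 mm outside, 14 mm high, walls 3 mm, on the nest table's spindle axis; its rim is 42 mm above the bench.
Mind the look-alikes: they are no part of the job. What is shaped like the unit but blue, brown or orange is not meant.

How it is judged:
By the outcome, as a careful person would: the job done as asked, in the order asked, and still so for the second after the job is handed in, with the robot touching nothing.
It also fails if it takes over 72 s, if anything falls off the work surface, if the arm or the gripper's body presses on something with over 40 N, if the wrist force passes 120 N, or if a joint passes its speed limit or range.

## Working session

There is one attempt and no reset: what is moved stays moved. The work goes in short steps, Python scripts to look and compute and a tool call to move; the robot and the scene stay as the last step left them, time stands still between calls to the robot, and variables do not carry over. Pictures are saved under pics/ and viewed, on a budget of 10 in all, crops included, one or two more only if the job needs it, and the job is handed in when it is done.

Besides the shell and the picture viewer there is one more tool, called as name([rows], argument=value, ...), one row to a line, values as JSON. arm_command: Moves the arm, as the interface text tells. Its arguments: {"type":"object","properties":{"motion":{"type":"array","items":{"type":"array"}},"newtons":{"type":"number"}},"required":["motion"]}

```bash
mkdir -p pics; python3 - <<'E'
from station import arm
import cv2,numpy as np
s=arm.get_state();print({k:np.round(v,3) for k,v in s.items()})
for n in("scene","side"):
    cv2.imwrite(f"pics/{n}0.png",cv2.resize(cv2.cvtColor(arm.grab_frame(n),cv2.COLOR_RGB2BGR),(768,576),interpolation=cv2.INTER_CUBIC))
for n in("scene","side","wrist"):print(n,arm.camera_info(n))
E
```

```text
{'t': np.float64(0.0), 'q': array([ 1.463,  0.359,  0.011, -0.   , -1.224, -0.288]), 'qd': array([ 0.001, -0.   , -0.001, -0.   , -0.   , -0.   ]), 'joint_efforts': array([-1.0000e-03, -5.8274e+01,  2.9304e+01,  6.9970e+00,  7.0000e-03,
       -0.0000e+00]), 'eef_pos': array([0.26 , 0.622, 0.217]), 'ee_rot': array([ 3.14 , -0.   , -0.396]), 'force': array([ 0.654, -0.232,  1.182]), 'moment': array([-0.006,  0.044,  0.008]), 'width': np.float64(0.088)}
scene {'fov_y': 51.7583694499318, 'cx': 254.46871676843313, 'cy': 187.61331740223855, 'view': array([[-0.29140025,  0.95644595, -0.01723511,  0.13727556],
       [ 0.74022315,  0.21403806, -0.63738324, -0.4124774 ],
       [-0.60593364, -0.19849146, -0.77035418,  1.08468887],
       [ 0.        ,  0.        ,  0.        ,  1.        ]])}
side {'fov_y': 43.83154240941742, 'cx': 257.46902991486763, 'cy': 191.86766140394687, 'view': array([[ 0.99960594, -0.02619176, -0.01009749, -0.57757101],
       [-0.02647256, -0.75994772, -0.64944489,  0.09275677],
       [ 0.00933655,  0.64945628, -0.76034162,  0.87198642],
       [ 0.        ,  0.        ,  0.        ,  1.        ]])}
wrist {'fov_y': 66.12319864610934, 'cx': 249.98220066840636, 'cy': 195.81921689001524, 'tool_from_camera': array([[-1.08135921e-03, -9.65190257e-01, -2.61546552e-01,
         7.07391516e-02],
       [ 9.99999326e-01, -9.33449488e-04, -6.89751499e-04,
         7.57597920e-04],
       [ 4.21600932e-04, -2.61547122e-01,  9.65190616e-01,
        -1.65556514e-01],
       [ 0.00000000e+00,  0.00000000e+00,  0.00000000e+00,
         1.00000000e+00]])}
```

View pics/scene0.png

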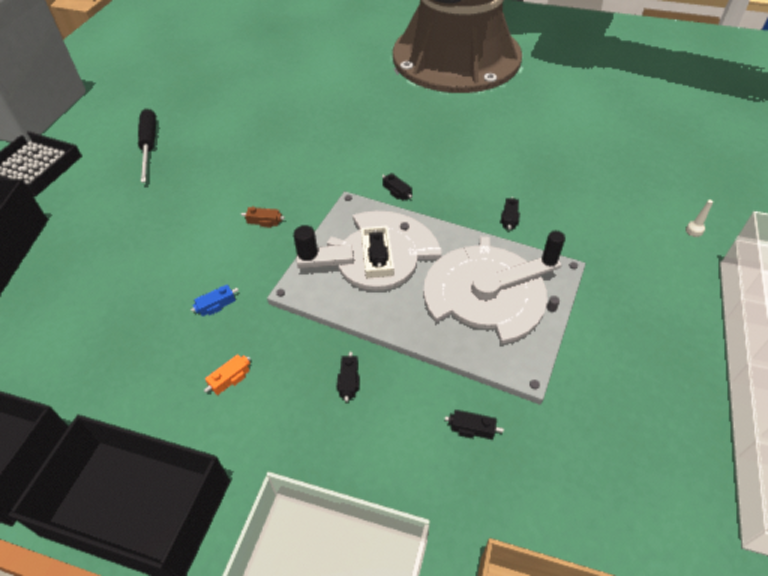

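View pics/side0.png

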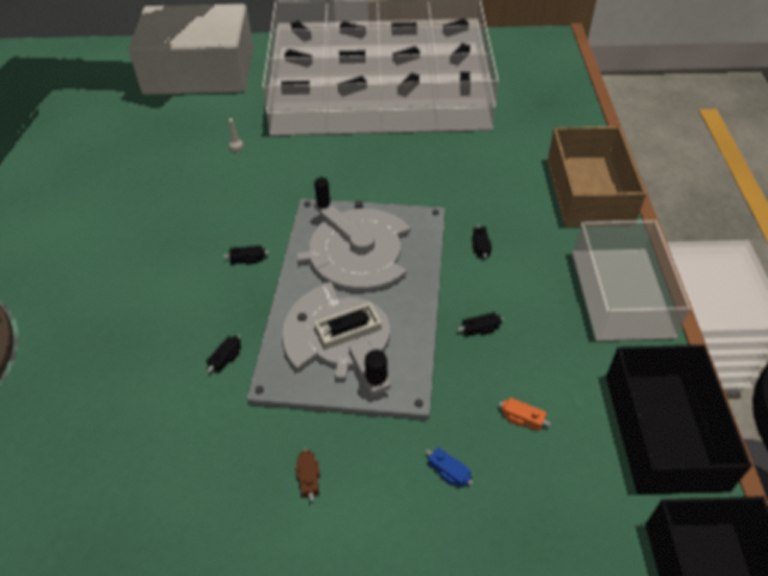

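The scene picture shows the lever knob top at (554,236) and the table knob top at (305,231). The side picture shows them at (321,183) and (375,356). Possible look-alikes are the stop posts at (553,303) and (404,226) in the scene picture, which are short, and the loose black units; neither has the knobs' tall cylinder on an arm.

```bash
cat > h.py <<'E'
from station import arm
import cv2,numpy as np
from scipy.optimize import least_squares
def proj(n,P,view=None):
    i=arm.camera_info(n);f=192/np.tan(np.radians(i["fov_y"]/2));V=i["view"]
    p=V[:3,:3]@np.asarray(P)+V[:3,3];return np.array([f*p[0]/p[2]+i["cx"],f*p[1]/p[2]+i["cy"]])
def jw(p,X): # jig->world
    c,s=np.cos(p[2]),np.sin(p[2]);return np.array([p[0]+c*X[0]-s*X[1],p[1]+s*X[0]+c*X[1],X[2]])
E
python3 - <<'E'
from h import *
C={"--":(-.105,-.17,.014),"+-":(.105,-.17,.014),"++":(.105,.17,.014),"-+":(-.105,.17,.014)}
obs={"scene":{"-+":(583,264),"++":(543,399),"+-":(270,297),"--":(347,193)},"side":{"-+":(302,201),"++":(444,207),"+-":(429,410),"--":(251,400)}}
kn={"scene":[(554,236),(305,231)],"side":[(321,183),(375,355)]}
def knobs(p):
    L=150*np.pi/180-p[3];T=-np.pi/3-p[4]
    return jw(p,(.085*np.cos(L),.07+.085*np.sin(L),.086)),jw(p,(.085*np.cos(T),-.07+.085*np.sin(T),.080))
def res(p):
    r=[]
    for n in obs:
        for k,u in obs[n].items(): r.append(proj(n,jw(p,C[k]))-np.array(u)/1.5)
        for K,u in zip(knobs(p),kn[n]): r.append(proj(n,K)-np.array(u)/1.5)
    return np.concatenate(r)
s=least_squares(res,[.55,.1,0,.1,0],loss="soft_l1")
print(s.x,np.round(s.fun.reshape(-1,2),1) if 0 else np.round(res(s.x).reshape(-1,2),1).tolist())
a,b=knobs(s.x);print(a,b,jw(s.x,(0,.07,0)),jw(s.x,(0,-.07,0)))
f=arm.grab_frame("scene")[140:220,170:400]
cv2.imwrite("pics/crop.png",cv2.resize(cv2.cvtColor(f,cv2.COLOR_RGB2BGR),None,fx=3.4,fy=3.4,interpolation=cv2.INTER_CUBIC))
E
```

```text
[ 0.5428735   0.08356678 -0.13284576  0.20070509  0.00881677] [[3.0, -0.7], [0.7, 1.4], [-2.7, 0.5], [-1.6, -1.9], [1.8, -1.0], [-0.6, 0.0], [-0.6, -2.2], [1.3, 0.2], [0.6, 3.1], [-2.9, -1.0], [-0.5, -0.9], [0.3, 1.4]]
[0.4965048  0.21720829 0.086     ] [ 0.56528264 -0.06469175  0.08      ] [0.55214537 0.15295001 0.        ] [0.53360162 0.01418355 0.        ]
```

View pics/crop.png

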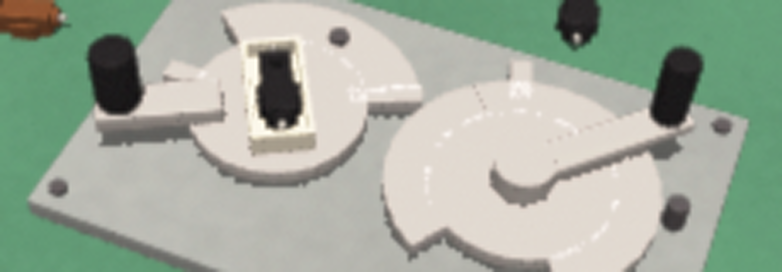

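The crop confirms the lever knob at upper right on its handle over the notched cam, and the table knob at left with the black unit in its nest. I'll rise, then travel over the lever knob and turn the jaws tangential to its arc.

arm_command([
  [[0, 0, -27], [0, 0, 0], 0.7],
  [[0, 0, -27], [0, 0, 0], 0.7],
  [[0, 0, -27], [0, 0, 0], 0.7],
  [[31, 23.5, 0], [0, 0, 0], 0.7],
  [[31, 23.5, 0], [0, 0, 0], 0.7],
  [[31, 23.5, 0], [0, 0, 0], 0.7],
  [[31, 23.5, 0], [0, 0, 0], 0.7],
  [[31, 23.5, 0], [0, 0, 0], 0.7],
  [[31, 23.5, 0], [0, 0, 0], 0.7],
  [[31, 23.5, 0], [0, 0, 0], 0.7],
  [[31, 23.5, 0], [0, 0, 0], 0.7],
  [[31, 23.5, 0], [0, 0, 0], 0.7],
  [[31, 23.5, 20], [0, 0, 0], 0.7],
  [[31, 23.5, 20], [0, 0, 0], 0.7],
  [[31, 23.5, 20], [0, 0, 0], 0.7],
  [[0, 0, 0], [0, 0, 6.6], 0.7],
  [[0, 0, 0], [0, 0, 6.6], 0.7],
  [[0, 0, 0], [0, 0, 6.6], 0.7],
  [[0, 0, 0], [0, 0, 6.6], 0.7],
])

```text
t: 1.73
eef_pos: [0.492, 0.2233, 0.2409]
ee_rot: [3.141, 0.0, -0.863]
force: [0.4, -0.7, -0.5]
width: 0.0614
```

```bash
python3 - <<'E'
from h import *
s=arm.get_state();print({k:np.round(s[k],4).tolist() for k in("t","q","eef_pos","ee_rot","force")})
cv2.imwrite("pics/w1.png",cv2.resize(cv2.cvtColor(arm.grab_frame("wrist"),cv2.COLOR_RGB2BGR),(768,576)))
E
```

```text
{'t': 1.7333, 'q': [0.7889, 0.1221, -0.2483, -0.0001, -1.2011, -0.0813], 'eef_pos': [0.492, 0.2233, 0.2409], 'ee_rot': [3.1408, 0.0, -0.8633], 'force': [0.3583, -0.695, -0.4889]}
```

View pics/w1.png

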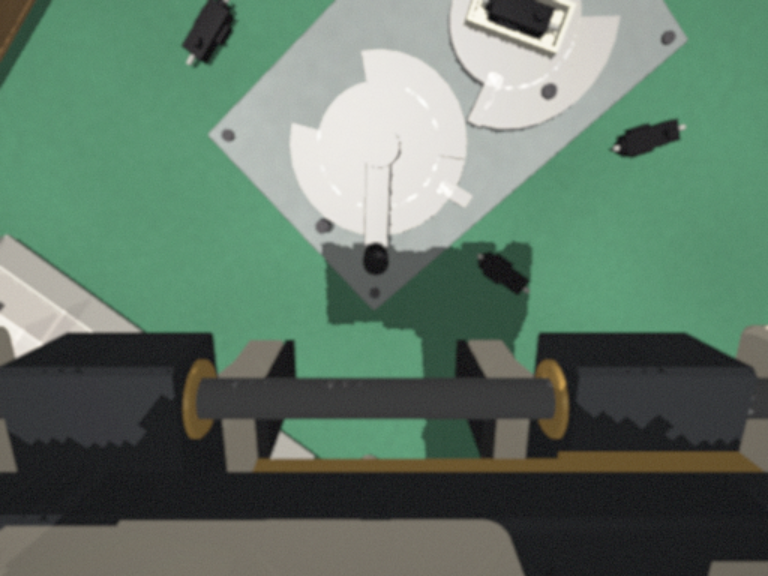

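The wrist picture shows the lever with its knob top near (376,260) and hub at (380,148). The jig's corners are at (210,134), (374,309) and (687,40). I'll refine the pose with these.

```bash
cat >> h.py <<'E'
def wray(u,pos,rpy,z):
    from scipy.spatial.transform import Rotation as R
    i=arm.camera_info("wrist");f=192/np.tan(np.radians(i["fov_y"]/2));T=i["tool_from_camera"]
    W=R.from_euler("xyz",rpy).as_matrix()
    d=W@T[:3,:3]@np.array([(u[0]/1.5-i["cx"])/f,(u[1]/1.5-i["cy"])/f,1]);o=np.array(pos)+W@T[:3,3]
    return (o+d*(z-o[2])/d[2])
E
python3 - <<'E'
from h import *
s=arm.get_state();p,r=s["eef_pos"],s["ee_rot"]
g=lambda u,z:np.round(wray(u,p,r,z),4)
k=g((376,260),.086);print("knob",k,"hub",g((380,148),.045))
a,b,c=g((210,134),.014),g((374,309),.014),g((687,40),.014);print(a,b,c,np.linalg.norm(a-b),np.linalg.norm(b-c))
print("yaw",np.degrees(np.arctan2(*(b-c)[[1,0]]))-90, np.degrees(np.arctan2(*(a-b)[[1,0]])))
print("mid",(a+c)/2)
print("nest c",g((523,17),.042))
E
```

```text
knob [0.4974 0.2153 0.086 ] hub [0.5467 0.1516 0.045 ]
[0.6638 0.2331 0.014 ] [0.4601 0.2622 0.014 ] [ 0.4132 -0.0694  0.014 ] 0.20576807332528527 0.3349002388771916
yaw -8.050259463229025 -8.130102354155978
mid [0.5385  0.08185 0.014  ]
nest c [0.5256 0.0148 0.042 ]
```

arm_command([
  [[8, 1, 33], [0, 0, 1.3], 0.6],
  [[0, 0, 34], [0, 0, 0], 0.6],
  [[0, 0, 34], [0, 0, 0], 0.6],
  [[0, 0, 34], [0, 0, 0], 0.6],
  [[0, 0, 34], [0, 0, 0], 0.6],
])

```text
t: 2.2
eef_pos: [0.4963, 0.2171, 0.0711]
ee_rot: [-3.141, 0.0, -0.876]
force: [-0.1, 0.3, -0.1]
width: 0.0525
```

arm_command([
  [[0, 0, 0], [0, 0, 0], 0.3],
  [[0, 0, 0], [0, 0, 0], 0.1],
  [[0, 0, 0], [0, 0, 0], 0.1],
  [[0, 0, 0], [0, 0, 0], 0],
  [[0, 0, 0], [0, 0, 0], 0],
], newtons=25)

```text
t: 2.62
eef_pos: [0.4976, 0.2183, 0.0745]
ee_rot: [-3.138, 0.0, -0.878]
force: [0.3, 0.5, 0.5]
width: 0.0251
```

arm_command([
  [[0, 0, 0], [0, 0, 0], 0],
  [[0, 0, 0], [0, 0, 0], 0],
  [[0, 0, 0], [0, 0, 0], 0],
])

```text
t: 2.87
eef_pos: [0.497, 0.2178, 0.074]
ee_rot: [-3.139, -0.0, -0.879]
force: [-3.0, -0.3, 8.0]
width: 0.0175
```

arm_command([
  [[0, 0, 0], [0, 0, 0], 0],
  [[0, 0, 0], [0, 0, 0], 0],
])

```text
t: 3.03
eef_pos: [0.497, 0.2177, 0.074]
ee_rot: [-3.139, -0.0, -0.879]
force: [-1.6, 0.2, 6.9]
width: 0.0177
```

```bash
python3 - <<'E'
from h import *
a=[cv2.cvtColor(arm.grab_frame(n),cv2.COLOR_RGB2BGR) for n in("wrist","scene","side")]
c=[a[0][130:330,150:350],a[1][80:230,290:440],a[2][60:210,150:300]]
cv2.imwrite("pics/g1.png",np.hstack([cv2.resize(x,(260,260),interpolation=cv2.INTER_CUBIC) for x in c]))
s=arm.get_state();print(s["width"],s["force"],s["eef_pos"])
E
```

```text
0.017750414341470715 [-2.20009083  0.48247609  6.73809081] [0.49703156 0.21778072 0.07402891]
```

View pics/g1.png

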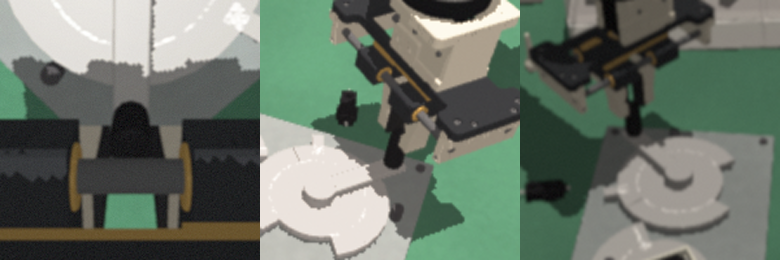

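```bash
python3 - <<'E'
from h import *
i=arm.camera_info("wrist");T=i["tool_from_camera"];f=192/np.tan(np.radians(i["fov_y"]/2))
for X in(-10,0,10,15,20,25):
    for z in(-.012,):
        p=T[:3,:3].T@(np.array([X/1e3,0,z])-T[:3,3]);q=f*p[:2]/p[2]+[i["cx"],i["cy"]]
        print(X,q,"crop",(q-[150,130])*1.3)
E
```

```text
-10 [249.36788729 262.02803158] crop [129.17825347 171.63644106]
0 [249.33915488 246.00120684] crop [129.14090134 150.8015689 ]
10 [249.30950619 229.46328491] crop [129.10235805 129.30227039]
15 [249.29432444 220.99496097] crop [129.08262177 118.29344926]
20 [249.27889669 212.38942123] crop [129.06256569 107.10624759]
25 [249.26321691 203.64330339] crop [129.04218199  95.73629441]
```

Allowing for the camera tilt, the front edge of the dark dome at (130,103) in the wrist panel is the knob's foot, so the knob is centred between the pads. Next I'll swing the lever in arc steps, first well short of the earliest possible stop.

arm_command([
  [[0.1, -4.5, 0], [0, 0, 3], 0],
  [[0.3, -7.4, 0], [0, 0, 5], 0],
  [[0.3, -7.4, 0], [0, 0, 5], 0],
  [[0.3, -7.4, 0], [0, 0, 5], 0],
])

```text
t: 3.52
eef_pos: [0.5193, 0.2307, 0.074]
ee_rot: [-3.141, -0.0, -1.197]
force: [-3.5, -3.4, 9.6]
width: 0.0176
```

arm_command([
  [[0.3, -7.4, 0], [0, 0, 5], 0],
  [[0.3, -7.4, 0], [0, 0, 5], 0],
  [[0.3, -7.4, 0], [0, 0, 5], 0],
  [[0.3, -7.4, 0], [0, 0, 5], 0],
  [[0.3, -7.4, 0], [0, 0, 5], 0],
  [[0.1, -4.5, 0], [0, 0, 3], 0],
  [[0, 0, 0], [0, 0, 0], 0],
])

```text
t: 4.1
eef_pos: [0.5609, 0.2358, 0.074]
ee_rot: [-3.141, -0.0, -1.685]
force: [-1.1, -4.7, 8.2]
width: 0.0175
```

arm_command([
  [[0.1, -4.4, 0], [0, 0, 3], 0],
  [[0.1, -4.4, 0], [0, 0, 3], 0],
  [[0, -2.2, 0], [0, 0, 1.5], 0],
])

```text
t: 4.35
eef_pos: [0.5709, 0.2338, 0.074]
ee_rot: [-3.141, -0.001, -1.816]
force: [-5.0, -3.9, 10.0]
width: 0.0174
```

arm_command([
  [[0, -1.5, 0], [0, 0, 1], 0],
  [[0, -1.5, 0], [0, 0, 1], 0],
  [[0, -1.5, 0], [0, 0, 1], 0],
])

```text
t: 4.6
eef_pos: [0.575, 0.2326, 0.074]
ee_rot: [-3.141, -0.001, -1.866]
force: [-4.8, -4.4, 9.0]
width: 0.0175
```

arm_command([
  [[0, -1.5, 0], [0, 0, 1], 0],
  [[0, -1.5, 0], [0, 0, 1], 0],
  [[0, -1.5, 0], [0, 0, 1], 0],
])

```text
t: 4.85
eef_pos: [0.5791, 0.2312, 0.074]
ee_rot: [-3.142, -0.001, -1.918]
force: [-4.8, -2.5, 8.7]
width: 0.0173
```

arm_command([
  [[0, -1.5, 0], [0, 0, 1], 0],
  [[0, -1.5, 0], [0, 0, 1], 0],
], newtons=20)

```text
t: 5.02
eef_pos: [0.5819, 0.2302, 0.074]
ee_rot: [3.142, -0.001, -1.953]
force: [-5.7, -3.2, 9.0]
width: 0.0182
```

arm_command([
  [[0, -1.5, 0], [0, 0, 1], 0],
  [[0, -1.5, 0], [0, 0, 1], 0],
])

```text
t: 5.18
eef_pos: [0.5846, 0.229, 0.074]
ee_rot: [3.142, -0.001, -1.988]
force: [-6.0, -3.1, 9.7]
width: 0.0179
```

arm_command([
  [[0, -1.5, 0], [0, 0, 1], 0],
  [[0, -1.5, 0], [0, 0, 1], 0],
])

```text
t: 5.35
eef_pos: [0.5873, 0.2278, 0.074]
ee_rot: [3.141, -0.001, -2.023]
force: [-6.1, -2.8, 9.7]
width: 0.0176
```

arm_command([
  [[0, -1.5, 0], [0, 0, 1], 0],
  [[0, -1.5, 0], [0, 0, 1], 0],
])

```text
t: 5.52
eef_pos: [0.5899, 0.2264, 0.074]
ee_rot: [3.141, -0.001, -2.058]
force: [-7.0, -3.8, 10.4]
width: 0.0184
```

arm_command([
  [[0, -1.5, 0], [0, 0, 1], 0],
  [[0, -1.5, 0], [0, 0, 1], 0],
])

```text
t: 5.68
eef_pos: [0.5925, 0.225, 0.074]
ee_rot: [3.141, -0.001, -2.093]
force: [-6.1, -3.3, 10.4]
width: 0.018
```

arm_command([
  [[0, -1.5, 0], [0, 0, 1], 0],
  [[0, -1.5, 0], [0, 0, 1], 0],
])

```text
t: 5.85
eef_pos: [0.595, 0.2234, 0.074]
ee_rot: [3.141, -0.001, -2.128]
force: [-5.6, -2.8, 10.4]
width: 0.0179
```

arm_command([
  [[0, -1.5, 0], [0, 0, 1], 0],
  [[0, -1.5, 0], [0, 0, 1], 0],
])

```text
t: 6.02
eef_pos: [0.5975, 0.2218, 0.074]
ee_rot: [3.141, -0.001, -2.163]
force: [-6.3, -3.3, 10.7]
width: 0.0182
```

arm_command([
  [[0, -1.5, 0], [0, 0, 1], 0],
  [[0, -1.5, 0], [0, 0, 1], 0],
])

```text
t: 6.18
eef_pos: [0.5999, 0.2201, 0.074]
ee_rot: [3.141, -0.001, -2.198]
force: [-6.9, -2.7, 10.7]
width: 0.0177
```

arm_command([
  [[0, -1.5, 0], [0, 0, 1], 0],
  [[0, -1.5, 0], [0, 0, 1], 0],
])

```text
t: 6.35
eef_pos: [0.6022, 0.2183, 0.074]
ee_rot: [3.141, -0.001, -2.233]
force: [-6.6, -2.9, 9.3]
width: 0.0181
```

arm_command([
  [[0, -1.5, 0], [0, 0, 1], 0],
  [[0, -1.5, 0], [0, 0, 1], 0],
])

```text
t: 6.52
eef_pos: [0.6045, 0.2165, 0.074]
ee_rot: [3.141, -0.002, -2.268]
force: [-7.3, -3.7, 10.4]
width: 0.0182
```

arm_command([
  [[0, -1.5, 0], [0, 0, 1], 0],
  [[0, -1.5, 0], [0, 0, 1], 0],
])

```text
t: 6.68
eef_pos: [0.6067, 0.2145, 0.0739]
ee_rot: [3.141, -0.002, -2.302]
force: [-7.5, -3.7, 11.0]
width: 0.0179
```

arm_command([
  [[0, -1.5, 0], [0, 0, 1], 0],
  [[0, -1.5, 0], [0, 0, 1], 0],
])

```text
t: 6.85
eef_pos: [0.6089, 0.2125, 0.074]
ee_rot: [3.141, -0.002, -2.337]
force: [-8.1, -2.1, 10.4]
width: 0.0175
```

arm_command([
  [[0, -1.5, 0], [0, 0, 1], 0],
  [[0, -1.5, 0], [0, 0, 1], 0],
])

```text
t: 7.02
eef_pos: [0.611, 0.2104, 0.074]
ee_rot: [3.141, -0.002, -2.372]
force: [-9.0, -2.7, 11.5]
width: 0.0181
```

arm_command([
  [[0, -1.5, 0], [0, 0, 1], 0],
  [[0, -1.5, 0], [0, 0, 1], 0],
])

```text
t: 7.18
eef_pos: [0.613, 0.2082, 0.0739]
ee_rot: [3.141, -0.002, -2.407]
force: [-9.5, -2.6, 11.1]
width: 0.0182
```

arm_command([
  [[0, -1.5, 0], [0, 0, 1], 0],
  [[0, -1.5, 0], [0, 0, 1], 0],
])

```text
t: 7.35
eef_pos: [0.6142, 0.2068, 0.0739]
ee_rot: [3.14, -0.002, -2.442]
force: [-16.8, 6.4, 15.2]
width: 0.0179
```

arm_command([
  [[0, -0.7, 0], [0, 0, 0], 0],
  [[0, 0, 0], [0, 0, 0], 0],
])

```text
t: 7.52
eef_pos: [0.6141, 0.2068, 0.0739]
ee_rot: [3.139, -0.002, -2.441]
force: [-14.6, 4.3, 14.5]
width: 0.0181
```

arm_command([
  [[0, -1.5, 0], [0, 0, 0], 0],
  [[0, 0, 0], [0, 0, 0], 0],
])

```text
t: 7.68
eef_pos: [0.6144, 0.2066, 0.0739]
ee_rot: [3.138, -0.002, -2.441]
force: [-18.4, 8.7, 15.4]
width: 0.018
```

Resistance rose from about 4 N to 18 N and the lever moved only 0.3 mm for 2.2 mm commanded, so it is at its stop. Releasing and moving over to the table knob.

arm_command([
  [[0, 0, 0], [0, 0, 0], 0.6],
  [[0, 0, 0], [0, 0, 0], 0.6],
  [[0, 0, 0], [0, 0, 0], 0.6],
  [[0, 0, -30], [0, 0, 0], 0.6],
  [[0, 0, -40], [0, 0, 0], 0.6],
  [[0, 0, -40], [0, 0, 0], 0.6],
  [[0, 0, -40], [0, 0, 0], 0.6],
  [[27, -21.9, 0], [0, 0, 0], 0.6],
  [[27, -21.9, 0], [0, 0, 0], 0.6],
  [[27, -21.9, 0], [0, 0, 0], 0.6],
  [[27, -21.9, 0], [0, 0, 0], 0.6],
  [[27, -21.9, 0], [0, 0, 0], 0.6],
  [[27, -21.9, 0], [0, 0, 0], 0.6],
  [[27, -21.9, 0], [0, 0, 0], 0.6],
  [[27, -21.9, 0], [0, 0, 0], 0.6],
])

```text
t: 8.93
eef_pos: [0.5651, -0.0697, 0.223]
ee_rot: [-3.141, 0.001, -2.441]
force: [0.9, 0.1, -0.3]
width: 0.0523
```

arm_command([
  [[0, 0, 0], [0, 0, -6.5], 0.6],
  [[0, 0, 0], [0, 0, -6.5], 0.6],
  [[0, 0, 0], [0, 0, -6.5], 0.6],
  [[0, 0, 0], [0, 0, -6.5], 0.6],
  [[0, 0, 0], [0, 0, -6.5], 0.6],
  [[0, 0, 0], [0, 0, -6.5], 0.6],
  [[0, 0, 0], [0, 0, -6.5], 0.6],
  [[0, 0, 0], [0, 0, -6.5], 0.6],
  [[0, 0, 0], [0, 0, -6.5], 0.6],
  [[0, 0, 0], [0, 0, -6.5], 0.6],
  [[0, 0, 0], [0, 0, -6.5], 0.6],
])

```text
t: 9.85
eef_pos: [0.5657, -0.0682, 0.2228]
ee_rot: [-3.141, -0.0, -1.188]
force: [-0.1, 0.2, 0.3]
width: 0.0524
```

```bash
python3 - <<'E'
from h import *
s=arm.get_state();print({k:np.round(s[k],4).tolist() for k in("t","q","eef_pos","ee_rot","force")})
cv2.imwrite("pics/w2.png",cv2.resize(cv2.cvtColor(arm.grab_frame("wrist"),cv2.COLOR_RGB2BGR),(768,576)))
E
```

```text
{'t': 9.85, 'q': [0.2235, 0.1824, -0.2177, 0.0003, -1.1698, 0.1591], 'eef_pos': [0.5657, -0.0682, 0.2228], 'ee_rot': [-3.1407, -0.0004, -1.1881], 'force': [-0.0543, 0.1622, 0.2882]}
```

View pics/w2.png

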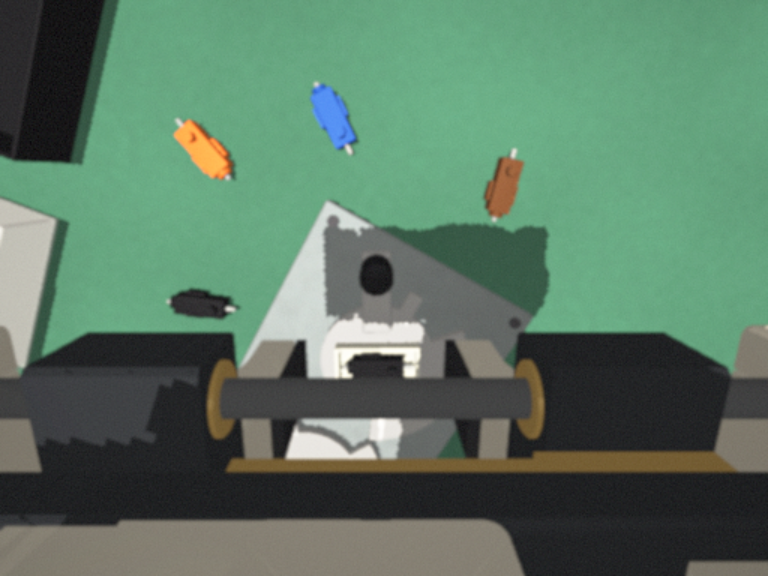

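The wrist picture shows the table knob with its top disc at about (376,277), the nest and unit behind it, and a jig corner at (327,201).

```bash
python3 - <<'E'
from h import *
s=arm.get_state();p,r=s["eef_pos"],s["ee_rot"]
print(wray((376,277),p,r,.08),wray((327,201),p,r,.014),wray((375,362),p,r,.042))
E
```

```text
[ 0.56512221 -0.06841957  0.08      ] [ 0.62149458 -0.09868114  0.014     ] [0.53446466 0.00823569 0.042     ]
```

arm_command([
  [[0, 0, 38], [0, 0, 0], 0.6],
  [[0, 0, 38], [0, 0, 0], 0.6],
  [[0, 0, 38], [0, 0, 0], 0.6],
  [[0, 0, 38], [0, 0, 0], 0.6],
  [[0, 0, 0], [0, 0, 0], 0.4],
  [[0, 0, 0], [0, 0, 0], 0.2],
  [[0, 0, 0], [0, 0, 0], 0.1],
  [[0, 0, 0], [0, 0, 0], 0],
  [[0, 0, 0], [0, 0, 0], 0],
  [[0, 0, 0], [0, 0, 0], 0],
], newtons=20)

```text
t: 10.73
eef_pos: [0.5666, -0.0677, 0.0723]
ee_rot: [-3.138, -0.001, -1.194]
force: [-0.2, 0.1, 0.4]
width: 0.0181
```

arm_command([
  [[0, 0, 0], [0, 0, 0], 0],
  [[0, 0, 0], [0, 0, 0], 0],
])

```text
t: 10.9
eef_pos: [0.5657, -0.0679, 0.0712]
ee_rot: [-3.14, -0.0, -1.193]
force: [-0.3, 0.3, 5.6]
width: 0.0047
```

```bash
python3 - <<'E'
from h import *
a=[cv2.cvtColor(arm.grab_frame(n),cv2.COLOR_RGB2BGR) for n in("wrist","scene","side")]
c=[a[0][130:330,150:350],a[1][80:230,140:290],a[2][180:330,180:330]]
cv2.imwrite("pics/g2.png",np.hstack([cv2.resize(x,(260,260),interpolation=cv2.INTER_CUBIC) for x in c]))
s=arm.get_state();print(s["width"],s["force"],s["eef_pos"])
E
```

```text
0.0005881569179896468 [-1.17327797 -0.08527963  5.90421308] [ 0.56605464 -0.06790851  0.07115691]
```

View pics/g2.png

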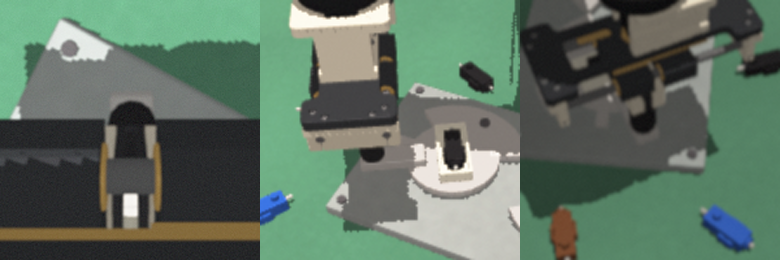

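The fingers shut to 0.6 mm, so they do not hold the knob. I need an enlarged, brightened look.

```bash
python3 - <<'E'
from h import *
a=[cv2.cvtColor(arm.grab_frame(n),cv2.COLOR_RGB2BGR) for n in("wrist","scene","side")]
c=[a[0][190:290,210:290],a[1][120:220,175:255],a[2][200:300,210:290]]
o=[cv2.resize(x,(264,330),interpolation=cv2.INTER_CUBIC) for x in c]
cv2.imwrite("pics/g3.png",(255*(np.hstack(o)/255.)**.5).astype(np.uint8))
E
```

```text
(no output)
```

View pics/g3.png

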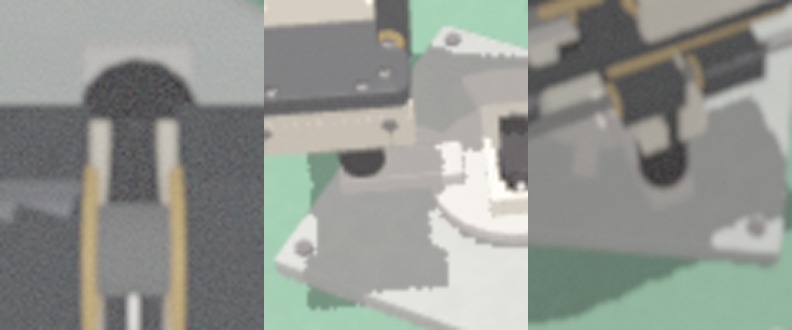

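Picture g3 is ambiguous: the knob's lower part at (138,85) shows beyond and below the fingertips, as if the tips were near the knob's top. I'll open and look again.

arm_command([
  [[0, 0, 0], [0, 0, 0], 0.6],
  [[0, 0, 0], [0, 0, 0], 0.6],
  [[0, 0, 0], [0, 0, 0], 0.6],
  [[0, 0, 0], [0, 0, 0], 0.6],
  [[0, 0, 0], [0, 0, 0], 0.6],
  [[0, 0, 0], [0, 0, 0], 0.6],
  [[0, 0, 0], [0, 0, 0], 0.6],
])

```text
t: 11.78
eef_pos: [0.5669, -0.0673, 0.071]
ee_rot: [-3.139, -0.0, -1.193]
force: [3.6, 1.5, 4.0]
width: 0.0416
```

```bash
python3 - <<'E'
from h import *
a=[cv2.cvtColor(arm.grab_frame(n),cv2.COLOR_RGB2BGR) for n in("wrist","side")]
c=[a[0][180:300,190:310],a[1][190:310,190:310]]
o=[cv2.resize(x,(396,396),interpolation=cv2.INTER_CUBIC) for x in c]
cv2.imwrite("pics/g4.png",(255*(np.hstack(o)/255.)**.5).astype(np.uint8))
s=arm.get_state();print(s["width"],s["force"],s["eef_pos"],s["t"])
P=s["eef_pos"]
for z in(P[2]-.022,P[2]): print("side crop TCP",(proj("side",[P[0],P[1],z])-190)*3.3)
for z in(.04,.08): print("knob",(proj("side",[.565,-.067,z])-190)*3.3)
E
```

```text
0.04931514682925565 [-0.98089572 -0.31983333 -0.65565043] [ 0.56487316 -0.06784346  0.07000836] 11.8833
side crop TCP [199.66151693 200.2451244 ]
side crop TCP [198.71999987 175.55824131]
knob [200.21523455 207.57435714]
knob [198.50956365 162.56821514]
```

View pics/g4.png

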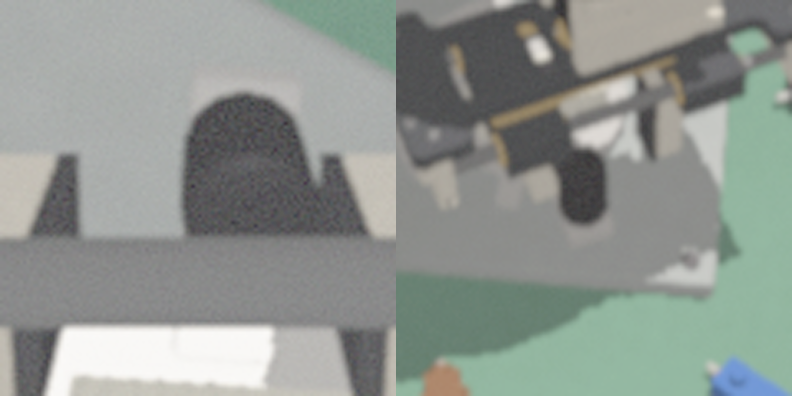

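Open, the knob stands between the fingers, centred fore-aft but about 7 mm toward +y, so the table has already turned slightly and is unlocked. The fingertips project near TCP height in the side view, so they only just overlap the knob. I'll centre and lower in felt steps.

arm_command([
  [[0, 5, 0], [0, 0, 4], 0.6],
  [[0, 2, 0], [0, 0, 0], 0.6],
  [[0, 0, 2], [0, 0, 0], 0.6],
  [[0, 0, 2], [0, 0, 0], 0.6],
  [[0, 0, 0], [0, 0, 0], 0.6],
])

```text
t: 12.3
eef_pos: [0.5583, -0.0705, 0.0655]
ee_rot: [3.14, 0.0, -1.262]
force: [0.3, -0.6, 0.3]
width: 0.0527
```

arm_command([
  [[0, 0, 2], [0, 0, 0], 0.6],
  [[0, 0, 0], [0, 0, 0], 0.6],
])

```text
t: 12.47
eef_pos: [0.5587, -0.0703, 0.0638]
ee_rot: [3.141, 0.0, -1.263]
force: [-0.1, -0.3, 1.2]
width: 0.0526
```

arm_command([
  [[0, 0, 0], [0, 0, 0], 0.3],
  [[0, 0, 0], [0, 0, 0], 0.3],
  [[0, 0, 0], [0, 0, 0], 0.3],
  [[0, 0, 0], [0, 0, 0], 0.3],
], newtons=20)

```text
t: 12.8
eef_pos: [0.5589, -0.0703, 0.0644]
ee_rot: [-3.141, -0.0, -1.263]
force: [0.3, -0.5, -0.3]
width: 0.0316
```

arm_command([
  [[0, 0, 0], [0, 0, 0], 0.2],
  [[0, 0, 0], [0, 0, 0], 0.2],
  [[0, 0, 0], [0, 0, 0], 0.2],
])

```text
t: 13.05
eef_pos: [0.5585, -0.0705, 0.0643]
ee_rot: [3.141, -0.0, -1.263]
force: [-1.5, -0.1, 1.4]
width: 0.0247
```

The grip holds at 24.7 mm, so the knob is between the pads. Turning the table gently first.

arm_command([
  [[0, 2, 0], [0, 0, 1.3], 0.1],
  [[0, 2, 0], [0, 0, 1.3], 0.1],
  [[0, 2, 0], [0, 0, 1.3], 0.1],
  [[0, 2, 0], [0, 0, 1.3], 0.1],
])

```text
t: 13.38
eef_pos: [0.5515, -0.0725, 0.0644]
ee_rot: [-3.141, -0.0, -1.356]
force: [2.8, 0.2, -1.6]
width: 0.025
```

arm_command([
  [[-0.3, 7.4, 0], [0, 0, 5], 0.1],
  [[-0.3, 7.4, 0], [0, 0, 5], 0.1],
  [[-0.3, 7.4, 0], [0, 0, 5], 0.1],
  [[-0.3, 7.4, 0], [0, 0, 5], 0.1],
  [[-0.3, 7.4, 0], [0, 0, 5], 0.1],
  [[-0.3, 7.4, 0], [0, 0, 5], 0.1],
])

```text
t: 13.88
eef_pos: [0.5066, -0.0711, 0.0644]
ee_rot: [3.142, -0.001, -1.883]
force: [1.1, -0.7, 0.1]
width: 0.0248
```

arm_command([
  [[-0.4, 7.4, 0], [0, 0, 5], 0.1],
  [[-0.4, 7.4, 0], [0, 0, 5], 0.1],
  [[-0.4, 7.4, 0], [0, 0, 5], 0.1],
  [[-0.4, 7.4, 0], [0, 0, 5], 0.1],
  [[-0.4, 7.4, 0], [0, 0, 5], 0.1],
  [[-0.4, 7.4, 0], [0, 0, 5], 0.1],
  [[-0.2, 4.5, 0], [0, 0, 3], 0.1],
  [[-0.2, 4.5, 0], [0, 0, 3], 0.1],
])

```text
t: 14.55
eef_pos: [0.4621, -0.0407, 0.0642]
ee_rot: [3.141, -0.004, -2.51]
force: [-5.6, -5.1, 6.1]
width: 0.0247
```

arm_command([
  [[0, 2.9, 0], [0, 0, 2], 0.1],
  [[0, 2.9, 0], [0, 0, 2], 0.1],
  [[0, 1.5, 0], [0, 0, 1], 0.1],
  [[0, 1.5, 0], [0, 0, 1], 0.1],
])

```text
t: 14.88
eef_pos: [0.4571, -0.0335, 0.0642]
ee_rot: [3.141, -0.005, -2.613]
force: [-6.3, -3.5, 7.7]
width: 0.0246
```

arm_command([
  [[0, 1.5, 0], [0, 0, 1], 0.1],
  [[0, 1.5, 0], [0, 0, 1], 0.1],
  [[0, 1.5, 0], [0, 0, 1], 0.1],
  [[0, 1.5, 0], [0, 0, 1], 0.1],
])

```text
t: 15.22
eef_pos: [0.4543, -0.0284, 0.0642]
ee_rot: [3.141, -0.005, -2.683]
force: [-5.8, -3.7, 7.8]
width: 0.0249
```

arm_command([
  [[0, 1.5, 0], [0, 0, 1], 0.1],
  [[0, 1.5, 0], [0, 0, 1], 0.1],
])

```text
t: 15.38
eef_pos: [0.4529, -0.0257, 0.0642]
ee_rot: [3.142, -0.005, -2.718]
force: [-6.6, -2.8, 7.2]
width: 0.0249
```

arm_command([
  [[0, 1.5, 0], [0, 0, 1], 0.1],
  [[0, 1.5, 0], [0, 0, 1], 0.1],
])

```text
t: 15.55
eef_pos: [0.4516, -0.023, 0.0642]
ee_rot: [-3.141, -0.005, -2.753]
force: [-7.2, -3.6, 8.1]
width: 0.0249
```

arm_command([
  [[0, 1.5, 0], [0, 0, 1], 0.1],
  [[0, 1.5, 0], [0, 0, 1], 0.1],
])

```text
t: 15.72
eef_pos: [0.4504, -0.0202, 0.0642]
ee_rot: [-3.141, -0.005, -2.788]
force: [-5.9, -3.4, 9.5]
width: 0.0247
```

arm_command([
  [[0, 1.5, 0], [0, 0, 1], 0.1],
  [[0, 1, 0], [0, 0, 0.6], 0.1],
])

```text
t: 15.88
eef_pos: [0.4503, -0.019, 0.0643]
ee_rot: [-3.139, -0.005, -2.815]
force: [1.8, -20.2, 0.4]
width: 0.0248
```

Resistance jumped to 20 N near 1.57 rad. I'll hold to confirm.

arm_command([
  [[0, 0, 0], [0, 0, 0], 0.1],
  [[0, 0, 0], [0, 0, 0], 0.1],
])

```text
t: 16.05
eef_pos: [0.4504, -0.0191, 0.0642]
ee_rot: [-3.139, -0.005, -2.814]
force: [0.3, -14.7, 3.8]
width: 0.0245
```

arm_command([
  [[0, 0.4, 0], [0, 0, 0], 0.1],
  [[0, 0, 0], [0, 0, 0], 0.1],
])

```text
t: 16.22
eef_pos: [0.4503, -0.019, 0.0642]
ee_rot: [-3.139, -0.005, -2.814]
force: [1.0, -16.2, 2.6]
width: 0.0247
```

It is seated: no further motion under a steady push of about 16 N. Opening, rising and backing off for a look.

arm_command([
  [[0, 0, 0], [0, 0, 0], 0.6],
  [[0, 0, 0], [0, 0, 0], 0.6],
  [[0, 0, 0], [0, 0, 0], 0.6],
  [[0, 0, 0], [0, 0, 0], 0.6],
  [[0, 0, -20], [0, 0, 0], 0.6],
  [[0, 0, -35], [0, 0, 0], 0.6],
  [[0, 0, -35], [0, 0, 0], 0.6],
  [[0, 0, -35], [0, 0, 0], 0.6],
  [[-35, 0, -20], [0, 0, 0], 0.6],
  [[-35, 0, 0], [0, 0, 0], 0.6],
  [[-35, 0, 0], [0, 0, 0], 0.6],
  [[-35, 0, 0], [0, 0, 0], 0.6],
])

```text
t: 17.22
eef_pos: [0.5865, 0.0301, 0.2103]
ee_rot: [3.141, 0.002, -2.813]
force: [-0.9, 0.5, 0.3]
width: 0.0525
```

```bash
python3 - <<'E'
from h import *
s=arm.get_state();p,r=s["eef_pos"],s["ee_rot"];print(s["t"],p,r)
a=[cv2.cvtColor(arm.grab_frame(n),cv2.COLOR_RGB2BGR) for n in("wrist","side")]
np.save("pose.npy",np.r_[p,r])
cv2.imwrite("pics/f1.png",np.hstack([cv2.resize(a[0],(400,300)),cv2.resize(a[1][110:290,140:380],(400,300))]))
E
```

```text
17.2167 [0.58650037 0.03005364 0.21026168] [ 3.14110858e+00  2.16607856e-03 -2.81322682e+00]
```

View pics/f1.png

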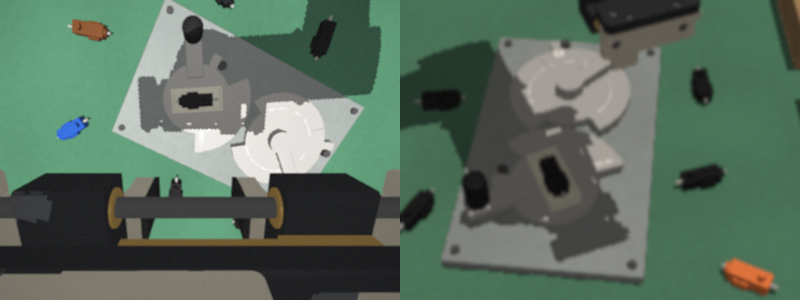

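The last picture shows the table turned with its knob at (193,25) in the wrist panel, the unit in the nest at (196,99), and the lever still home. One numeric check of the angle, then I'll hand in.

```bash
python3 - <<'E'
from h import *
q=np.load("pose.npy");g=lambda u,z:wray(np.array(u)*1.92,q[:3],q[3:],z)[:2]
k,n=g((193,23),.08),g((196,99),.042);d=k-n
print(k,n,np.hypot(*d),"table deg",-60-8.05-(np.degrees(np.arctan2(d[1],d[0]))))
arm.job_done()
E
```

```text
[ 0.450165   -0.01987553] [0.53114147 0.01147288] 0.0868326649104667 table deg 90.78709249328945
the job is handed in; nothing more can be done
```

The lever is home against its stop, the table is turned clockwise onto its own stop, and the knobs are released. I handed the job in at about 17 s of robot time.

- **Lever:** I swung it clockwise in small felt steps until resistance rose from about 4 N to about 18 N. That was near 1.77 rad, and it moved only 0.3 mm more for about 2.2 mm of further command.
- **Table:** I turned it clockwise to its stop, where resistance peaked at about 20 N and stayed near 16 N with no further movement.
- **Last checks:** From the final picture the table angle measures 90.8° (nominal 90°, within picture error). The unit is in its nest, the lever appears still home, and the gripper is open and clear, with force readings under 1 N.
- **What went wrong on the way:** My first grasp of the table knob failed. The fingertips overlapped only the knob's top and shut above it. Opening them again then turned the table by about 0.08 rad, after the lever was already home. I lowered the gripper and regrasped without trouble.
- **What disagreed:** Tangential force readings during the table swing were often near zero, against the 3.5 N friction stated. A side force of about 7 N also showed up, probably because my estimate of the pivot position was a few millimetres off.
- **Picture count:** I viewed 10 pictures, on budget.

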